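# Hang the blue painting hoop on the J-hook

## Task

Take the blue hoop out of the drying rack by its rim and hang it over the high J-hook, so that its rim rests on the hook's arm between the upturned tip and the post and the hoop hangs free. Leave the yellow and the red hoop standing in the rack.

Things in the scene. Friction and masses are not known exactly. Their poses are not given: they have to be found in the camera images.
- blue_hoop: Blue rigid ring, 70 g, upright in a slot of the wooden rack, in any of three slots 100 mm apart along the hoops' axis. Rim 150 mm outside, 132 inside, 12 wide along the axis. Origin: its centre, 75 mm below its top; y = its axis (level), z up. A tiny brass screw sits at mid height. It stands loosely between cheeks 58 mm high, its top 165 mm above the table; it lifts straight up.
- yellow_hoop: Bystander: a yellow hoop of the same size, upright in another slot of the same rack. Origin: its centre; y = its axis (level), z up.
- red_hoop: Bystander: a red hoop of the same size, upright in another slot of the same rack. Origin: its centre; y = its axis (level), z up.
- hook_seat (a point): Mid-top of the level arm of the fixed white J-hook stand, a flat bar 18 mm wide, 6 thick, 220 mm above the table. y runs along the arm to the post (14 mm thick, 50 mm away, no higher than the arm); z up. Towards -y the arm turns up from 38 mm on; its tip is 55 mm away, 25 mm above this point. Foot: disc 130 wide, 14 high. A hung hoop's axis is along the arm, its centre 66 mm below here.
Not all that is in view belongs to the job. There is more than one size of the part that bears hook_seat; the job needs the larger.

How it is judged:
By the outcome, as a careful person would: the job done as asked, in the order asked, and still so for the second after the job is handed in, with the robot touching nothing.
It also fails if it takes over 51 s, if anything falls off the work surface, if the arm or the gripper's body presses on something with over 40 N, if the wrist force passes 120 N, or if a joint passes its speed limit or range.

## Robot

A 6-joint arm with a two-finger parallel gripper is mounted at the origin on the work surface. World frame = base frame: x ahead of the robot, y to its left, z up, the work surface at z = 0. Lengths are in mm, angles in rad, forces in N, time in s.
With the tool pointing down it reaches from about 275 to 1000 mm from the base axis. Payload 8.4 kg.
Tool frame: the origin (TCP) lies on the centre line of the jaws, within the pads' length; the fingertips stand 17 mm ahead of it and the grasp point (between the pads) lies 2 mm behind it (r.tcp_to_tips is the z of the fingertips in the tool frame, in mm); z points along the fingers, y is the direction in which the jaws open and shut (so a half turn about z gives the same grasp; the last joint's range is limited). The gripper opens to 85 mm and grips with 20 to 120 N. Pads are 22 mm wide; open, the fingers measure 114 mm over their backs; the gripper's body (76 mm by 85 mm) begins 54 mm behind the grasp point. The pads swing forward as they close: fully open they stand 13 mm farther back than shut.
Start: joints at [-1.254, 0.353, 1.633, -0, 1.155, -0.002], TCP at [195.891, -593.511, 248.281] pointing down, gripper open.
Joint ranges: [-2.63, 2.63], [-0.92, 2.1], [0.06, 2.66], [-1.3, 4.44], [0, 2.69], [-3.02, 3.02]. Speed limits (rad/s): [2.22, 2.22, 2.79, 3.14, 3.14, 3.14].

## Interface

Orientations are given as [roll, pitch, yaw] about the fixed x, y, z axes, in that order (R = Rz(yaw) Ry(pitch) Rx(roll)).
In Python, from rig import r, cams, job gives the robot as it stands.
- The arm moves only by the tool drive_tool, never from a script. Its argument "deltas" is a list of rows, each a list of 4 numbers: the shift along the tool's x, y, z in cm, then the turn about the tool's z in rad. In form: [[x, y, z, roll], ...]. A call has 1 to 12 rows; each row shifts and turns the commanded pose from where the row before left it, along the tool's axes as they then stand; what a row does not reach is not made up. A row lasts 1/12 s, in which the tool goes at most 41.7 mm and 7.16 degrees, less where a joint would pass 70% of its speed; a pose out of reach is approached as far as the arm can. A call with a gripper value outside its range is refused whole. "jaw" is the closure, from 0 (fully open) to 1 (shut), set as the call begins (left out, the last holds). The fingers move at their own pace and stop on an object; "force" is the grip in N (left out, the last holds). Time passes only in rows, so rows that do not move let the fingers close. It gives the time, the measured TCP pose, the force and the opening at its end, in the units of the state.
- r.sense(): the state, without advancing time (a new reading comes with each control period).
- cams.grab_frame(name): name is "scene" or "top"; returns (picture, depth): 420x560x3 uint8, red, green, blue; 420x560 float32, mm along the optical axis (not along the pixel's ray), 0 where there is no reading.
- cams.camera_params(name): a dict with "fx", "fy", "cx", "cy" (pixels), "R" (3x3) and "t" (3): a world point X has camera coordinates R X + t. Camera axes: x right, y down, z forward; pixel columns grow to the right and rows downward; lengths in mm; the calibration is good to about 2 mm. A picture is of the moment at which its call begins. camera_params takes no time and is no camera call.
- job.sign_off(): hands the job in, once; it reports no verdict.
The state is a dict: "clock": time; "qpos": joint angles; "qvel": joint speeds; "joint_efforts": joint torques, N m; "eef_pos": TCP position; "tcp_rot": TCP orientation; "contact_force": force on the tool from outside, world axes, zero at the start; "wrist_torque": the same for the moment, N m; "opening": opening from 0.0 (shut) to 1.0 (fully open).
Only numpy, scipy, OpenCV 4.12 (cv2) and the standard library are available. Lean on these libraries where they do the work, as an engineer would, in place of code of your own. Each camera call takes 0.05 s, during which the arm holds its last target. There are 200 camera calls.

## Working session

There is one attempt and no reset: what is moved stays moved. The work goes in short steps, Python scripts to look and compute and a tool call to move; the robot and the scene stay as the last step left them, time stands still between calls to the robot, and variables do not carry over. Pictures are saved under pics/ and viewed, about 8 in all and at most 12, crops included, and the job is handed in when it is done.

Besides the shell and the picture viewer there is one more tool, called after "Emit:" by a JSON object that holds its "method" and its "body", one argument or row to a line. drive_tool: Moves the arm, as the interface text tells. Its arguments: {"type":"object","properties":{"deltas":{"type":"array"},"jaw":{"type":"number"},"force":{"type":"number"}},"required":["deltas"]}

```bash
mkdir -p pics; ls
python3 - <<'E'
from rig import r,cams,job
import cv2,numpy as np
for n in("scene","top"):
    im,d=cams.grab_frame(n); cv2.imwrite(f"pics/{n}0.png",im[:,:,::-1]); np.savez(f"{n}0.npz",im=im,d=d)
    p=cams.camera_params(n); print(n,p)
print(r.sense())
E
```

```text
pics
scene {'fx': 423.9398615783673, 'fy': 423.9398615783673, 'cx': 274.1520426112945, 'cy': 212.27333595967875, 'R': array([[ 0.72850637,  0.68489435,  0.01407785],
       [ 0.5830095 , -0.60908154, -0.53769843],
       [-0.35969206,  0.39992425, -0.8430197 ]]), 't': array([-439.08312803, -186.78675456, 1362.31186243])}
top {'fx': 394.147663094453, 'fy': 394.147663094453, 'cx': 274.4098826648039, 'cy': 209.48703626652548, 'R': array([[-0.02902266, -0.99957553,  0.00253942],
       [-0.97766903,  0.02785743, -0.20829601],
       [ 0.20813686, -0.00852802, -0.97806253]]), 't': array([104.22106316, 549.57977134, 939.08710993])}
{'clock': 0.1, 'qpos': array([-1.25440864e+00,  3.53613879e-01,  1.63407297e+00,  9.55984319e-06,
        1.15521063e+00, -2.39921918e-03]), 'qvel': array([-0.00065031, -0.00110409, -0.00198015, -0.00030071,  0.00052116,
        0.00082708]), 'joint_efforts': array([-1.59977582e-03, -6.06361985e+01, -3.42819500e+01, -6.40106055e-05,
        3.96509204e-03, -2.15841033e-05]), 'eef_pos': array([ 195.75706551, -593.11095485,  247.60924009]), 'tcp_rot': array([-3.14028785e+00, -1.18715956e-05,  3.18783031e-01]), 'contact_force': array([-0.27473709,  0.22744616,  0.54888774]), 'wrist_torque': array([-0.01825609,  0.04690877,  0.01802   ]), 'opening': 0.9957841204066153}
```

View pics/scene0.png

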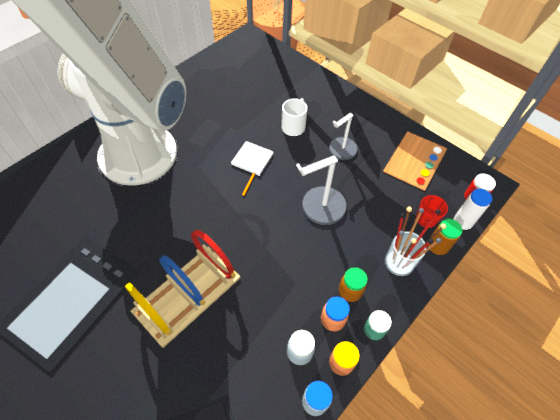

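View pics/top0.png

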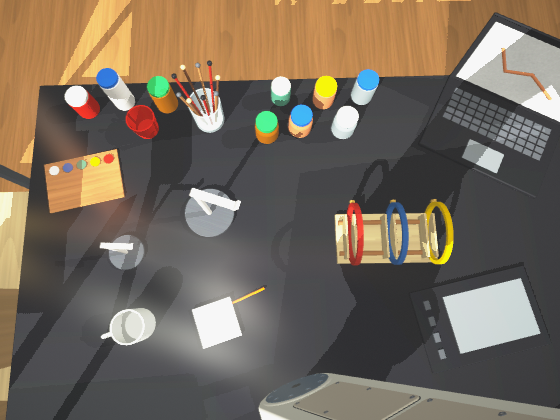

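Scene view: the three hoops are yellow (147,308), blue (180,280) and red (213,253). The hooks are a large one (arm 318,165, foot 325,205) and a small one (343,120).
Top view: blue hoop (397,233), red (355,233), yellow (439,233), large hook arm (215,200), small hook (117,246).
Possible mix-ups: blue bottle caps (scene 336,308; 317,395; 480,198), and the small hook for the large one. My choices are the blue ring in the middle slot and the large hook.

```bash
cat > h.py <<'E'
import numpy as np,cv2
from rig import r,cams,job
def cloud(n,im,d):
    p=cams.camera_params(n); v,u=np.mgrid[:d.shape[0],:d.shape[1]]
    c=np.stack([(u-p['cx'])/p['fx']*d,(v-p['cy'])/p['fy']*d,d],-1)
    return (c-p['t'])@p['R']   # R^T(c-t)
def hsv(im): return cv2.cvtColor(im,cv2.COLOR_RGB2HSV)
def box(n,u0,u1,v0,v1,d):
    m=np.zeros(d.shape,bool); m[v0:v1,u0:u1]=1; return m&(d>0)
def line(P):
    c=np.median(P,0); _,_,V=np.linalg.svd(P-c); return c,V
E
python3 - <<'E'
from h import *
B={'scene':(120,240,225,345),'top':(330,460,190,270)}
Hk={'scene':(295,345,150,215),'top':(180,248,180,240)}
for n in B:
    z=np.load(n+'0.npz'); im,d=z['im'],z['d']; P=cloud(n,im,d); h=hsv(im)
    for c,(a,b) in dict(blue=(100,130),yellow=(22,32),red=(0,8)).items():
        m=box(n,*B[n],d)&(h[...,0]>=a)&(h[...,0]<=b)&(h[...,1]>150)&(P[...,2]>60)&(P[...,2]<175)
        q=P[m]; cc,V=line(q); t=q[q[:,2]>155]
        print(n,c,len(q),'med',cc.round(1),'min',q.min(0).round(),'max',np.percentile(q,99,axis=0).round(),'normal',V[2].round(3),'top',t.mean(0).round(1),len(t))
    m=box(n,*Hk[n],d)&(P[...,2]>208)&(P[...,2]<260); q=P[m]
    a=q[(q[:,2]>212)&(q[:,2]<226)]; print(n,'arm',len(a),a.min(0).round(),a.max(0).round(),a.mean(0).round(1))
    cc,V=line(a); s=(a-cc)@V[0]; print(V[0].round(3),cc.round(1),s.min().round(),s.max().round())
    tp=q[q[:,2]>232]; print('tip',len(tp),tp.mean(0).round(1) if len(tp) else '',q[:,2].max().round(1))
    m=box(n,*Hk[n],d)&(P[...,2]>5)&(P[...,2]<20); q=P[m]; print('foot',q.min(0).round(),q.max(0).round())
s,t=[cv2.imread(f'pics/{k}0.png') for k in('scene','top')]
cr=np.hstack([cv2.resize(s[225:345,120:240],(400,400)),cv2.resize(t[170:250,170:250],(400,400))]);cv2.imwrite('pics/c1.png',cr)
E
```

```text
scene blue 345 med [ 484.2 -202.8  151. ] min [ 407. -209.   60.] max [ 553. -195.  168.] normal [-0.019 -1.     0.009] top [ 480.4 -202.   162.5] 151
scene yellow 397 med [ 502.7 -302.2  153.7] min [ 405. -309.   60.] max [ 552. -295.  168.] normal [-0.009  1.     0.007] top [ 482.1 -301.3  162.6] 188
scene red 403 med [ 496.2 -103.1  150.6] min [ 406. -109.   60.] max [555. -95. 168.] normal [-0.017 -1.     0.016] top [ 485.3 -101.9  162.2] 168
scene arm 262 [527. 166. 214.] [572. 268. 224.] [548.6 219.2 220. ]
[-0.323 -0.946  0.004] [548.3 218.9 220.2] -50.0 54.0
tip 25 [529.8 163.8 242.3] 246.5
foot [386. 197.   5.] [625. 468.  20.]
top blue 284 med [ 478.  -199.4  157. ] min [ 408. -207.   60.] max [ 545. -194.  168.] normal [-0.022 -1.     0.009] top [ 478.6 -199.1  162.5] 154
top yellow 566 med [ 471.4 -297.4  149.7] min [ 403. -309.   60.] max [ 551. -293.  167.] normal [-0.013  0.999  0.05 ] top [ 476.7 -299.5  162. ] 222
top red 443 med [474.8 -99.1 152.3] min [ 407. -108.   60.] max [552. -94. 168.] normal [0.016 1.    0.02 ] top [ 479.  -100.3  162.2] 198
top arm 408 [520. 172. 213.] [570. 271. 226.] [545.3 220.8 220.4]
[-0.343 -0.939  0.004] [545.3 221.2 220.5] -50.0 52.0
tip 41 [525.1 166.6 242.4] 247.8
foot [495. 161.   5.] [651. 340.  20.]
```

View pics/c1.png

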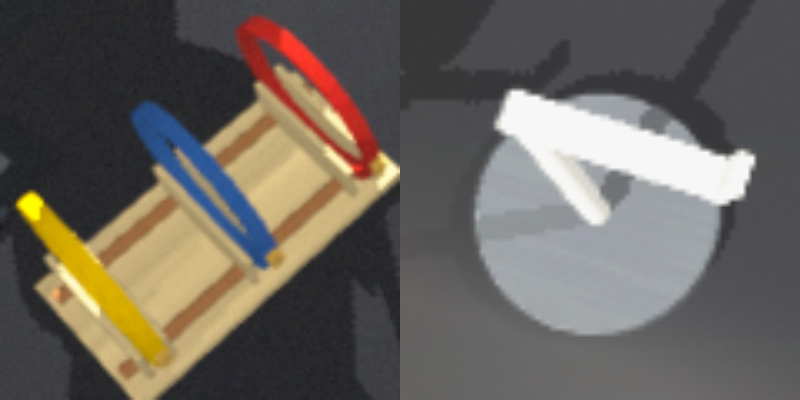

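Crop: the left half shows the blue ring in the middle slot. The right half shows the large hook, with its upturned tip at the right end and its post at the left end.

- **Hoop:** centre about (479,-201,90).
- **Hook:** seat about (545,216,220), arm direction to the post about (0.33,0.94).
- **Grip:** I'll take the rim 45 mm off-centre, on the robot side, so the fingers clear the hook's arm.

Emit:
{"method": "drive_tool", "body": {
  "deltas": [
    [0,0,0,0.113],
    [0,0,0,0.113],
    [0,0,0,0.113],
    [1.5,-2.6,0,0],
    [1.5,-2.6,0,0],
    [1.5,-2.6,0,0],
    [1.5,-2.6,0,0],
    [1.5,-2.6,0,0],
    [1.5,-2.6,0,0],
    [1.5,-2.6,0,0],
    [1.5,-2.6,0,0],
    [1.5,-2.6,0,0]
  ],
  "jaw": 0,
  "force": 40
}}

```text
clock: 1.1
eef_pos: [335.9, -360.8, 248.1]
tcp_rot: [-3.141, 0.0, -0.02]
contact_force: [0.8, -0.4, 0.1]
opening: 1.001
```

```bash
cat >> h.py <<'E'
def go(target,yaw=None):
    s=r.sense(); p=s['eef_pos']; ps=s['tcp_rot'][2]; d=np.array(target)-p
    print('clock',s['clock'],'pos',p.round(1),'rpy',s['tcp_rot'].round(3),'F',s['contact_force'].round(1),'open',round(s['opening'],3),'q6',s['qpos'][5].round(2))
    if yaw is not None: print('roll',round(ps-yaw,3)); ps=yaw
    print('cm tool xyz',(np.array([d[0]*np.cos(ps)+d[1]*np.sin(ps),d[0]*np.sin(ps)-d[1]*np.cos(ps),-d[2]])/10).round(2))
E
python3 -c "
from h import *
go([434,-201,144],-0.015)"
```

```text
clock 1.1 pos [ 335.9 -360.8  248.1] rpy [-3.141  0.    -0.02 ] F [ 0.8 -0.4  0.1] open 1.001 q6 0.77
roll -0.005
cm tool xyz [  9.57 -16.13  10.41]
```

Emit:
{"method": "drive_tool", "body": {
  "deltas": [
    [1.6,-2.65,0,0],
    [1.6,-2.65,0,0],
    [1.6,-2.65,0,0],
    [1.6,-2.65,0,0],
    [1.6,-2.65,0,0],
    [1.6,-2.65,0,0],
    [0,0,1,0],
    [0,0,1,0],
    [0,0,0,0]
  ]
}}

```text
clock: 1.85
eef_pos: [433.4, -204.7, 226.1]
tcp_rot: [-3.14, 0.003, -0.019]
contact_force: [-0.7, -0.0, -0.1]
opening: 1.0
```

Run:
```python
from h import *
go([434,-201,144],-0.015)
o=[]
for n,(a,b,c,e) in {'scene':(100,260,205,345),'top':(320,460,170,292)}.items():
    im,d=cams.grab_frame(n); o.append(cv2.resize(im[c:e,a:b,::-1],(400,350)))
cv2.imwrite('pics/c2.png',np.hstack(o))
```

```text
clock 1.85 pos [ 433.4 -204.7  226.1] rpy [-3.14e+00  3.00e-03 -1.90e-02] F [-0.7 -0.  -0.1] open 1.0 q6 1.15
roll -0.004
cm tool xyz [ 0.06 -0.38  8.21]
```

View pics/c2.png

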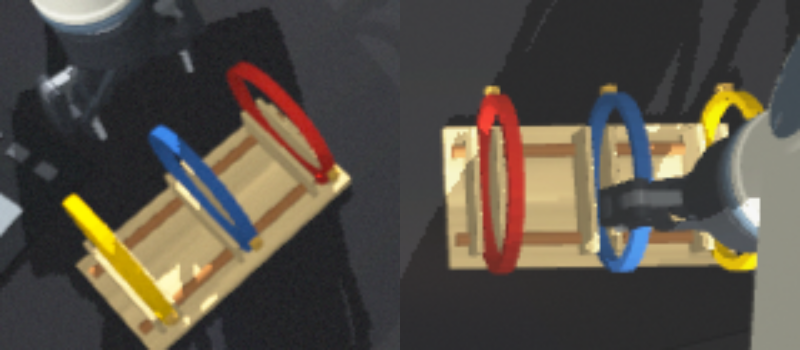

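Crop: the open jaws sit above the blue rim (right half about 625,200) on the robot side, and the red and yellow rims are clear. I'll descend and grip.

Emit:
{"method": "drive_tool", "body": {
  "deltas": [
    [0,-0.3,1.5,0],
    [0,0,1.5,0],
    [0,0,1.5,0],
    [0,0,1.5,0],
    [0,0,1.5,0],
    [0,0,0.7,0],
    [0,0,0,0],
    [0,0,0,0]
  ]
}}

```text
clock: 2.62
eef_pos: [434.7, -202.9, 146.5]
tcp_rot: [-3.141, 0.0, -0.021]
contact_force: [0.9, -0.0, -0.6]
opening: 1.002
```

Emit:
{"method": "drive_tool", "body": {
  "deltas": [
    [0,0,0,0],
    [0,0,0,0],
    [0,0,0,0],
    [0,0,0,0],
    [0,0,0,0],
    [0,0,0,0],
    [0,0,0,0],
    [0,0,0,0],
    [0,0,0,0],
    [0,0,0,0],
    [0,0,0,0],
    [0,0,0,0]
  ],
  "jaw": 1,
  "force": 50
}}

```text
clock: 3.62
eef_pos: [434.9, -202.3, 146.5]
tcp_rot: [3.142, -0.0, -0.02]
contact_force: [-1.1, 0.5, 5.6]
opening: 0.128
```

Emit:
{"method": "drive_tool", "body": {
  "deltas": [
    [0,0,-0.6,0],
    [0,0,-1,0],
    [0,0,-1.5,0],
    [0,0,-1.7,0],
    [0,0,-1.7,0],
    [0,0,-1.7,0],
    [0,0,-1.7,0],
    [0,0,-1.7,0],
    [0,0,-2,0],
    [0,0,-2,0],
    [0,0,-2,0],
    [0,0,-1.4,0]
  ]
}}

```text
clock: 4.62
eef_pos: [435.1, -202.3, 338.9]
tcp_rot: [3.141, -0.002, -0.02]
contact_force: [0.5, -0.2, -0.2]
opening: 0.128
```

```bash
cat > m.py <<'E'
from h import *
# blue ring in hand: fit plane+circle to blue points near the gripper
def ring(save=None,zmin=90):
    s=r.sense(); p=s['eef_pos']
    for n in('scene','top'):
        im,d=cams.grab_frame(n); P=cloud(n,im,d); h=hsv(im)
        m=(d>0)&(h[...,0]>100)&(h[...,0]<125)&(h[...,1]>130)&(np.linalg.norm(P-p,axis=-1)<190)
        m=cv2.erode(m.astype(np.uint8),np.ones((2,2)))>0
        q=P[m]; c,V=line(q)
        q=q[np.abs((q-c)@V[2])<15]; c,V=line(q)
        u=(q-c)@V[0]; w=(q-c)@V[1]
        A=np.c_[2*u,2*w,np.ones(len(u))]; k=np.linalg.lstsq(A,u*u+w*w,rcond=None)[0]
        C=c+k[0]*V[0]+k[1]*V[1]; R=np.sqrt(k[2]+k[0]**2+k[1]**2)
        print(n,len(q),'centre',C.round(1),'R',R.round(1),'normal',V[2].round(3),'minus tcp',(C-p).round(1))
        if save: cv2.imwrite(f'pics/{save}_{n}.png',im[:,:,::-1])
if __name__=='__main__':
    import sys; go([0,0,0]); ring(sys.argv[1])
E
python3 m.py c3
```

```text
clock 4.6167 pos [ 435.1 -202.3  338.9] rpy [ 3.141e+00 -2.000e-03 -2.000e-02] F [ 0.5 -0.2 -0.2] open 0.128 q6 1.15
cm tool xyz [-43.9  -19.35  33.89]
scene 652 centre [ 481.8 -202.7  288.1] R 70.5 normal [-0.024 -1.    -0.001] minus tcp [ 46.7  -0.4 -50.8]
top 845 centre [ 479.4 -200.   290.4] R 70.4 normal [-0.016 -1.    -0.002] minus tcp [ 44.4   2.4 -48.6]
```

View pics/c3_scene.png

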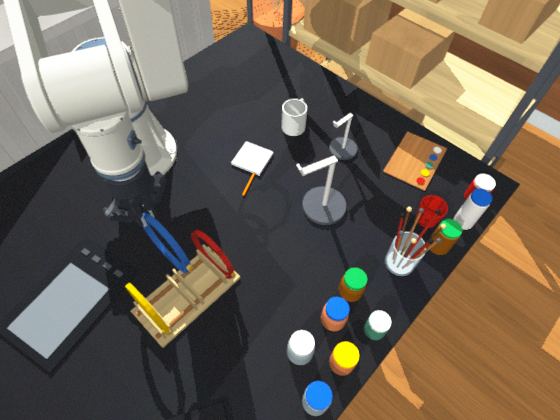

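The blue hoop is held clear of the rack, and the yellow and red hoops are standing. Next I turn it to the hook's direction and carry it to a point short of the tip.

Emit:
{"method": "drive_tool", "body": {
  "deltas": [
    [0,0,0,0.08],
    [0,0,0,0.08],
    [0,0,0,0.08],
    [0,0,0,0.08],
    [-0.4,-1.6,0,0],
    [-0.65,-2.6,0,0],
    [-0.65,-2.6,0,0],
    [-0.65,-2.6,0,0],
    [-0.65,-2.6,0,0],
    [-0.65,-2.6,0,0],
    [-0.65,-2.6,0,0],
    [-0.65,-2.6,0,0]
  ]
}}

```text
clock: 5.72
eef_pos: [453.6, 2.2, 335.4]
tcp_rot: [3.141, 0.001, -0.34]
contact_force: [0.1, 0.2, -1.1]
opening: 0.125
```

Emit:
{"method": "drive_tool", "body": {
  "deltas": [
    [-0.65,-2.6,0,0],
    [-0.65,-2.6,0,0],
    [-0.65,-2.6,0,0],
    [-0.65,-2.6,0,0],
    [-0.4,-1.4,0,0],
    [0,0,1.5,0],
    [0,0,2,0],
    [0,0,2,0],
    [0,0,2,0],
    [0,0,1,0],
    [0,0,0,0],
    [0,0,0,0]
  ]
}}

```text
clock: 6.72
eef_pos: [465.1, 122.1, 251.0]
tcp_rot: [3.141, 0.001, -0.34]
contact_force: [0.4, 0.1, 0.1]
opening: 0.128
```

```bash
python3 m.py c4
python3 - <<'E'
from h import *
# hook again from this view
im,d=cams.grab_frame('top'); P=cloud('top',im,d); m=box('top',180,248,180,240,d)&(P[...,2]>212)&(P[...,2]<226)&(hsv(im)[...,1]<60)
a=P[m];c,V=line(a);print(len(a),c.round(1),V[0].round(3))
E
```

```text
clock 6.7167 pos [465.1 122.1 251. ] rpy [ 3.141e+00  1.000e-03 -3.400e-01] F [0.4 0.1 0.1] open 0.128 q6 2.16
cm tool xyz [-39.77  27.03  25.1 ]
scene 450 centre [509.4 106.6 200. ] R 70.3 normal [-0.338 -0.941 -0.002] minus tcp [ 44.3 -15.4 -51.1]
top 9 centre [439.9 130.1 220.8] R 3.8 normal [-0.905  0.244  0.348] minus tcp [-25.2   8.1 -30.2]
0 [nan nan nan] [1. 0. 0.]
  return _methods._mean(a, axis=axis, dtype=dtype,
  ret = um.true_divide(
```

View pics/c4_scene.png

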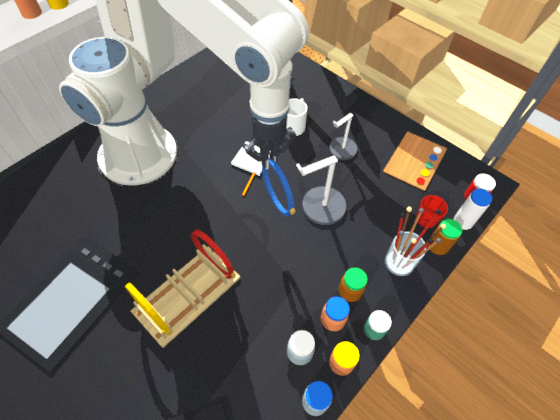

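Hoop centre is about (509,107,200), just short of the tip (scene 300,168) and aligned with the arm; lateral error is about 1 mm. I'll thread it along the arm by 11.4 cm.

Emit:
{"method": "drive_tool", "body": {
  "deltas": [
    [0,-0.6,0,0],
    [0,-1,0,0],
    [0,-1.1,0,0],
    [0,-1.1,0,0],
    [0,-1.1,0,0],
    [0,-1.1,0,0],
    [0,-1.1,0,0],
    [0,-1.1,0,0],
    [0,-1.1,0,0],
    [0,-1.1,0,0],
    [0,-1,0,0],
    [0,0,0,0]
  ]
}}

```text
clock: 7.87
eef_pos: [504.1, 231.4, 251.3]
tcp_rot: [-3.141, -0.0, -0.339]
contact_force: [-1.1, -1.7, -1.1]
opening: 0.124
```

```bash
python3 m.py c5; python3 -c "
import cv2
i=cv2.imread('pics/c5_scene.png')[100:250,230:430];cv2.imwrite('pics/c5c.png',cv2.resize(i,(800,600)))"
```

```text
clock 7.8667 pos [504.1 231.4 251.3] rpy [-3.141 -0.    -0.339] F [-1.1 -1.7 -1.1] open 0.124 q6 2.34
cm tool xyz [-39.83  38.61  25.13]
scene 400 centre [548.6 215.3 199.9] R 70.4 normal [-0.336 -0.942 -0.005] minus tcp [ 44.5 -16.1 -51.4]
top 109 centre [542.6 215.8 201.2] R 70.8 normal [0.336 0.942 0.003] minus tcp [ 38.5 -15.6 -50.1]
```

View pics/c5c.png

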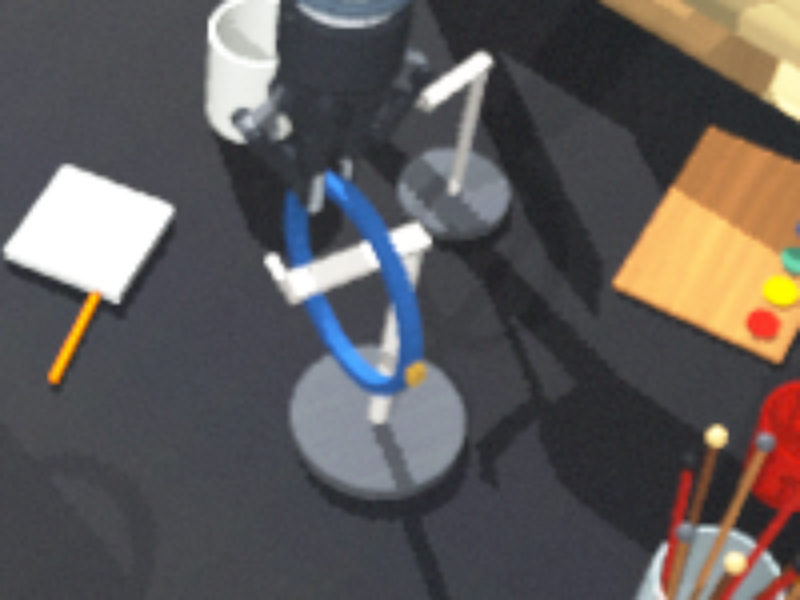

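The hook's arm runs through the ring: the tip shows on the left (275,270) and the post on the right (420,240). The centre is within about 2 mm of the seat in plan, so I'll lower it gently.

Emit:
{"method": "drive_tool", "body": {
  "deltas": [
    [0,0,0.6,0],
    [0,0,0.6,0],
    [0,0,0.6,0],
    [0,0,0.6,0],
    [0,0,0.6,0],
    [0,0,0.5,0],
    [0,0,0.3,0],
    [0,0,0.2,0],
    [0,0,0.2,0],
    [0,0,0,0],
    [0,0,0,0]
  ]
}}

```text
clock: 8.88
eef_pos: [503.5, 229.6, 210.0]
tcp_rot: [-3.141, -0.0, -0.34]
contact_force: [-2.5, -0.9, 5.3]
opening: 0.13
```

Emit:
{"method": "drive_tool", "body": {
  "deltas": [
    [0,0,0.1,0],
    [0,0,0.1,0],
    [0,0,0.1,0],
    [0,0,0,0],
    [0,0,0,0]
  ]
}}

```text
clock: 9.3
eef_pos: [504.0, 229.8, 208.0]
tcp_rot: [-3.14, -0.002, -0.34]
contact_force: [-4.8, -2.7, 11.9]
opening: 0.122
```

Contact (12 N upward). I'll ease off 2 mm, open gradually, then check before retreating.

Emit:
{"method": "drive_tool", "body": {
  "deltas": [
    [0,0,-0.2,0],
    [0,0,0,0],
    [0,0,0,0]
  ]
}}

```text
clock: 9.55
eef_pos: [503.8, 229.8, 208.7]
tcp_rot: [-3.141, -0.001, -0.34]
contact_force: [-0.1, 0.2, 4.3]
opening: 0.127
```

Emit:
{"method": "drive_tool", "body": {
  "deltas": [
    [0,0,0,0],
    [0,0,0,0],
    [0,0,0,0],
    [0,0,0,0],
    [0,0,0,0],
    [0,0,0,0],
    [0,0,0,0],
    [0,0,0,0]
  ],
  "jaw": 0.6
}}

```text
clock: 10.22
eef_pos: [503.4, 229.6, 208.2]
tcp_rot: [3.142, 0.0, -0.34]
contact_force: [-0.4, -0.3, -0.8]
opening: 0.403
```

```bash
python3 m.py c6; python3 -c "
import cv2
i=cv2.imread('pics/c6_scene.png')[100:250,230:430];cv2.imwrite('pics/c6c.png',cv2.resize(i,(800,600)))"
```

```text
clock 10.2167 pos [503.4 229.6 208.2] rpy [ 3.142  0.    -0.34 ] F [-0.4 -0.3 -0.8] open 0.403 q6 2.34
cm tool xyz [-39.79  38.44  20.82]
scene 354 centre [548.3 213.7 159.5] R 70.6 normal [ 0.352  0.936 -0.006] minus tcp [ 45.  -16.  -48.8]
top 77 centre [541.6 215.3 160.1] R 71.1 normal [-0.363 -0.931 -0.028] minus tcp [ 38.2 -14.3 -48.1]
```

View pics/c6c.png

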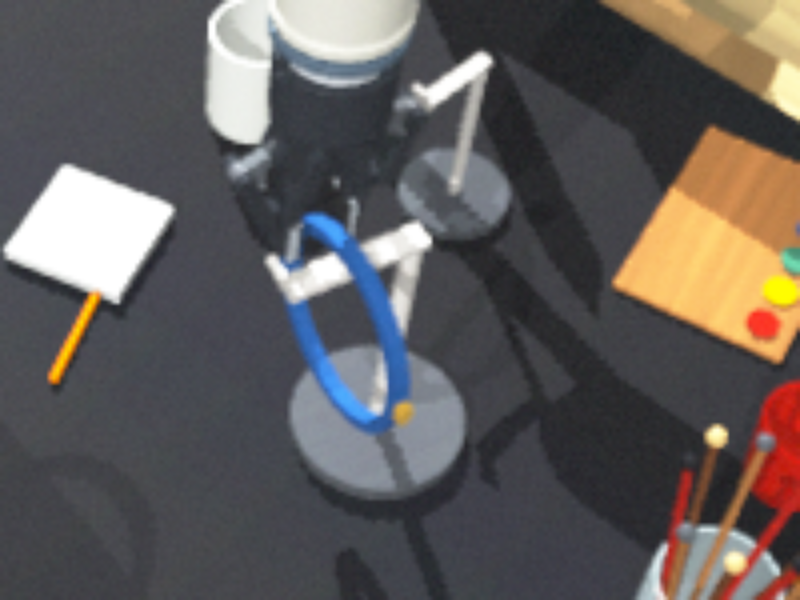

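The hoop rests with its rim over the arm between tip and post, and the jaws are open on both sides of it. I'll lift straight up.

Emit:
{"method": "drive_tool", "body": {
  "deltas": [
    [0,0,-0.6,0],
    [0,0,-1,0],
    [0,0,-1,0],
    [0,0,-1.2,0],
    [0,0,-1.5,0],
    [0,0,-2,0],
    [0,0,-2,0],
    [0,0,-2,0],
    [0,0,-2,0],
    [0,0,-1,0]
  ]
}}

```text
clock: 11.15
eef_pos: [504.2, 230.0, 355.3]
tcp_rot: [-3.138, -0.003, -0.34]
contact_force: [0.4, 0.8, 1.6]
opening: 0.398
```

Emit:
{"method": "drive_tool", "body": {
  "deltas": [
    [-1.5,0,0,0],
    [-2,0,0,0],
    [-2,0,0,0],
    [-2,0,0,0],
    [-2,0,0,0],
    [-1,0,0,0],
    [0,0,0,0],
    [0,0,0,0],
    [0,0,0,0],
    [0,0,0,0],
    [0,0,0,0],
    [0,0,0,0]
  ]
}}

```text
clock: 12.15
eef_pos: [404.9, 264.4, 351.1]
tcp_rot: [3.141, 0.0, -0.341]
contact_force: [-0.2, 0.1, 0.8]
opening: 0.401
```

```bash
sed -i 's/<190)/<330)\&(P[...,2]>70)/' m.py; python3 m.py c7; python3 -c "
import cv2
i=cv2.imread('pics/c7_scene.png')[100:355,110:450];cv2.imwrite('pics/c7c.png',cv2.resize(i,(800,600)))"
```

```text
clock 12.15 pos [404.9 264.4 351.1] rpy [ 3.141  0.    -0.341] F [-0.2  0.1  0.8] open 0.401 q6 2.49
cm tool xyz [-29.32  38.46  35.11]
scene 396 centre [547.2 213.6 159. ] R 70.4 normal [-0.346 -0.938 -0.001] minus tcp [ 142.3  -50.8 -192.1]
top 488 centre [542.4 215.  159.6] R 70.7 normal [ 0.353  0.936 -0.001] minus tcp [ 137.5  -49.4 -191.5]
```

View pics/c7c.png

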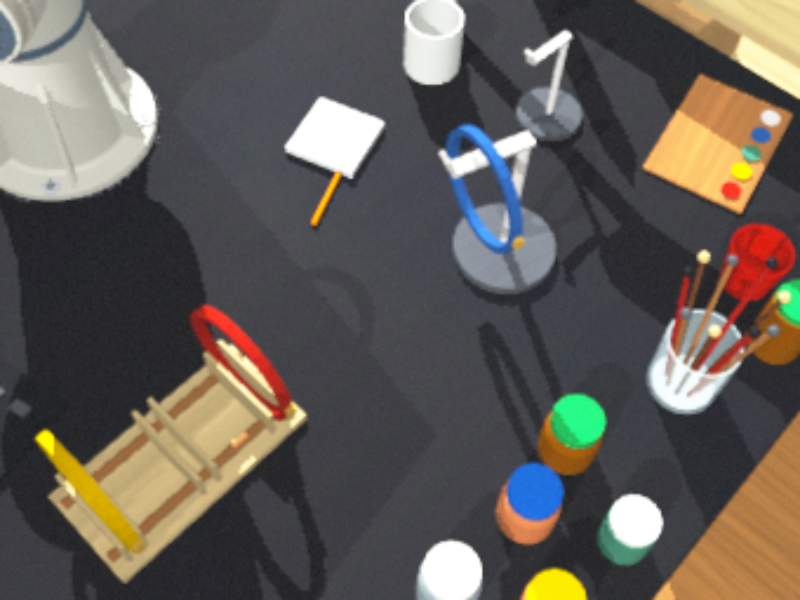

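The blue hoop hangs still on the large hook, between tip and post. Yellow and red are standing in the rack, and the gripper is clear.

```bash
python3 -c "
from rig import job; print(job.sign_off())"
```

```text
the job is handed in; nothing more can be done
None
```

The blue hoop is hanging on the larger J-hook, and I handed the job in at about 12 s on the robot clock. I took it from the middle slot by its rim, 45 mm off-centre so the fingers would clear the hook's arm. I then threaded it over the upturned tip, lowered it until it touched (about 12 N), released it and backed away.

**Last checks:**
- **Position:** both cameras put the hoop within about 4 mm of the seat in plan. Its axis is along the arm, and it did not move between release and the last look.
- **Other hoops:** yellow and red are standing in the rack, and the gripper is clear.
- **Disagreement:** the measured centre height was about 159 mm, where 154 mm was expected. I put this down to bias in the circle fit, because the first fit with the hoop in hand also read about 6 mm higher than the grasp geometry implied. I did not confirm it any other way.
- **Camera mismatch:** the two cameras differ by about 5 mm in x on the hoop's centre.

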